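Put the measuring cups away as a nest

TASK

Baking is over: put the set of four steel measuring cups away on the little round wooden tray. Stand the largest in the tray, then nest the others in it by size, each standing right way up inside the next larger one, with all the handles lying one above another. Leave the other crockery where it is.

Things in the scene. Friction and masses are not known exactly. Their poses are not given: they have to be found in the camera images.
- cup_full: largest of four straight-sided steel measuring cups: 84 mm across, 40 mm high, about 80 g, 2.5 mm wall, 3 mm floor, flat foot. A straight flat handle, 14 mm wide and 6 mm thick, top level with the rim, hanging eye at its end. Origin: at foot height under the grip point in mid-handle; x points level from the grip to the cup's axis, 65 mm away; z up. The handle reaches 29 mm past the grip
- cup_half: second largest steel measuring cup: 66 mm across, 44 mm high, about 65 g; wall, floor, handle, origin and axes like the largest (grip again 65 mm from the cup's axis, so the origins of well-nested cups lie one above another). Nested, its foot stands 3 mm above the largest's foot and its handle passes 1 mm above the larger one's
- cup_third: third steel measuring cup: 50 mm across, 48 mm high, about 50 g; wall, floor, handle, origin and axes like the others. Nested, its foot stands 3 mm above the second's foot, and its handle 1 mm above the second's
- cup_quarter: smallest steel measuring cup: 36 mm across, 52 mm high, about 40 g; wall, floor, handle, origin and axes like the others. Nested, its foot stands 3 mm above the third's foot, and its handle 1 mm above the third's
- tray: round shallow wooden tray, 120 mm across and 12 mm high, fixed to the worktop; its flat floor is 6 mm above the worktop, inside a lip that leaves 106 mm clear. The origin is the centre of its underside
- dessert_bowl: small pinkish fluted dessert bowl without a handle, 91 mm across, 48 mm high; not part of the set. The origin is the centre of its underside
- pinch_pot: small speckled salt dish, 66 mm across, 30 mm high; not part of the set. The origin is the centre of its underside
- espresso_cup: white china espresso cup with a ring handle, 59 by 83 mm, 55 mm high; not part of the set. The origin is the centre of its underside
Not all that is in view belongs to the job. Several things have the shape of the tray; the one meant has the colours described above.

How it is judged:
By the outcome, as a careful person would: the job done as asked, in the order asked, and still so for the second after the job is handed in, with the robot touching nothing.
It also fails if it takes over 102 s, if anything falls off the work surface, if the arm or the gripper's body presses on something with over 40 N, if the wrist force passes 120 N, or if a joint passes its speed limit or range.

ROBOT

A 6-joint arm with a two-finger parallel gripper is mounted at the origin on the work surface; the furniture and walls round the work are solid. World frame = base frame: x ahead of the robot, y to its left, z up, the work surface at z = 0. Lengths are in m, angles in rad, forces in N, time in s.
With the tool pointing down it reaches from about 0.375 to 0.975 m from the base axis. Payload 3.8 kg.
Tool frame: the origin (TCP) lies where the fingers leave the gripper's body, on its centre line; the fingertips stand 73 mm ahead of it and the grasp point (between the pads) lies 54 mm ahead of it; z points along the fingers, y is the line along which they close (so a half turn about z gives the same grasp; the last joint's range is limited). The gripper opens to 85 mm and grips with 20 to 120 N. Pads are 22 mm wide; open, the fingers measure 114 mm over their backs; the gripper's body (76 mm by 85 mm) begins 54 mm behind the grasp point. The pads swing forward as they close: fully open they stand 13 mm farther back than shut.
Start: joints at [1.287, 0.264, 1.604, -0, 1.274, -0.037], TCP at [0.165, 0.655, 0.304] pointing down, gripper open.
Joint ranges: [-2.63, 2.63], [-0.94, 2.18], [0.31, 2.57], [-1.31, 4.45], [0, 2.66], [-2.55, 2.55]. Speed limits (rad/s): [2.57, 2.57, 3.14, 3.14, 3.14, 3.14].

INTERFACE

Orientations are given as a rotation vector (axis times angle).
In Python, from workcell import read_state, viewer, bot gives the robot as it stands.
- The arm moves only by the tool jog_arm, never from a script. Its argument "increments" is a list that holds one entry, the list of rows, each a list of 7 numbers: the shift along the tool's x, y, z in units of 30 mm (1.0 is 30 mm), then the turn, a rotation vector about the tool's x, y, z in units of 6 degrees (1.0 is 6 degrees), then the opening, from -1 (shut) to 1 (fully open). A call has exactly 5 rows; each row shifts and turns the commanded pose from where the row before left it, along the tool's axes as they then stand; what a row does not reach is not made up. A row lasts 1/12 s, in which the tool goes at most 41.7 mm and 7.16 degrees, less where a joint would pass 70% of its speed; a pose out of reach is approached as far as the arm can. A call is refused whole if a number of a shift passes 1 or a number of a turn 1, either way. A call with a gripper value outside its range is refused whole. The fingers move at their own pace and stop on an object; "force" is the grip in N (left out, the last holds). Time passes only in rows, so rows that do not move let the fingers close, or fill a call up. It gives the time, the measured TCP pose, the force, the opening and the grip force at its end, in the units of the state.
- read_state(): the state, without advancing time (a new reading comes with each control period).
- viewer.read_camera(name): name is "side" or "top" or "wrist"; returns (picture, depth): 400x640x3 uint8, blue, green, red; 400x640 float32, m along the optical axis (not along the pixel's ray), 0 where there is no reading.
- viewer.camera_params(name): a dict with "fx", "fy", "cx", "cy" (pixels), "R" (3x3) and "t" (3): a world point X has camera coordinates R X + t; the wrist camera has in their place "hand_eye" (4x4, takes a point from camera to tool coordinates, whose origin is the TCP and whose axes are the flange's). Camera axes: x right, y down, z forward; pixel columns grow to the right and rows downward; lengths in m; the calibration is good to about 2 mm. A picture is of the moment at which its call begins: read the wrist's pose just before it. camera_params takes no time and is no camera call.
- bot.finish_job(): hands the job in; it is judged then, once.
The state is a dict: "time": time; "q": joint angles; "joint_vel": joint speeds; "joint_torque": joint torques, N m; "tool_pos": TCP position; "tcp_rot": TCP orientation; "wrist_force": force on the tool from outside, world axes, zero at the start; "torque": the same for the moment, N m; "width": opening from 0.0 (shut) to 1.0 (fully open); "grip_force": force on a finger pad.
Only numpy, scipy, OpenCV 4.12 (cv2) and the standard library are available. Lean on these libraries where they do the work, as an engineer would, in place of code of your own. Each camera call takes 0.05 s, during which the arm holds its last target. There are 200 camera calls.

## Working session

There is one attempt and no reset: what is moved stays moved. The work goes in short steps, Python scripts to look and compute and a tool call to move; the robot and the scene stay as the last step left them, time stands still between calls to the robot, and variables do not carry over. Pictures are saved under pics/ and viewed, at most 14 in all, crops included, and the job is handed in when it is done.

Besides the shell and the picture viewer there is one more tool, called after "Emit:" by a JSON object that holds its "name" and its "arguments". jog_arm: Moves the arm, as the interface text tells. Its arguments: {"type":"object","properties":{"increments":{"type":"array","items":{"type":"array","items":{"type":"array","items":{"type":"number"}}}},"force":{"type":"number"}},"required":["increments"]}

```bash
ls; mkdir -p pics
python3 - <<'E'
from workcell import read_state, viewer, bot
import cv2, numpy as np
print(read_state())
for n in ("top","side"):
    im,d=viewer.read_camera(n); cv2.imwrite(f"pics/{n}0.png",im); np.save(f"pics/{n}0.npy",d); print(n,viewer.camera_params(n))
print(viewer.camera_params("wrist"))
E
```

```text
pics
{'time': 0.0, 'q': array([ 1.28709859e+00,  2.64767818e-01,  1.60539582e+00, -3.15840424e-05,
        1.27371590e+00, -3.69047735e-02]), 'joint_vel': array([-7.94669208e-04,  4.73419380e-04,  2.00390532e-03, -1.45856643e-03,
        4.82610329e-05, -5.77584925e-04]), 'joint_torque': array([ 1.54883863e-03, -5.15124357e+01, -3.67306387e+01,  2.25195040e-04,
        1.28374898e-02,  2.71779314e-06]), 'tool_pos': array([0.16474921, 0.65398532, 0.30254019]), 'tcp_rot': array([-0.38662245, -3.11737209,  0.00355337]), 'wrist_force': array([-0.86010071, -0.9473567 ,  0.24330357]), 'torque': array([-2.74037889e-02, -4.38530537e-02,  5.81863583e-05]), 'grip_force': 0.0, 'width': 1.0035508757287213}
top {'fx': 520.0982767416859, 'fy': 520.0982767416859, 'cx': 326.54141163541374, 'cy': 186.32887500219007, 'R': array([[ 0.00948007, -0.99994922, -0.00341794],
       [-0.9892824 , -0.00888077, -0.14574454],
       [ 0.14570678,  0.00476297, -0.98931635]]), 't': array([-0.01159208,  0.47700726,  1.38227898])}
side {'fx': 491.9531075863034, 'fy': 491.9531075863034, 'cx': 328.77770627452367, 'cy': 198.96024341015723, 'R': array([[ 0.99974025,  0.01438043, -0.01768133],
       [-0.00354082, -0.66838279, -0.74380905],
       [-0.02251419,  0.74367846, -0.66815826]]), 't': array([-0.48584096,  0.03490819,  1.18416567])}
{'fx': 286.2350548693536, 'fy': 286.2350548693536, 'cx': 325.7697477879814, 'cy': 200.8069853102526, 'hand_eye': array([[ 9.24713597e-04, -9.58882267e-01, -2.83802647e-01,
         7.24978613e-02],
       [ 9.99999517e-01,  9.81280970e-04, -5.71515822e-05,
        -3.96834338e-04],
       [ 3.33291775e-04, -2.83802457e-01,  9.58882711e-01,
        -7.03084812e-02],
       [ 0.00000000e+00,  0.00000000e+00,  0.00000000e+00,
         1.00000000e+00]])}
```

View pics/top0.png

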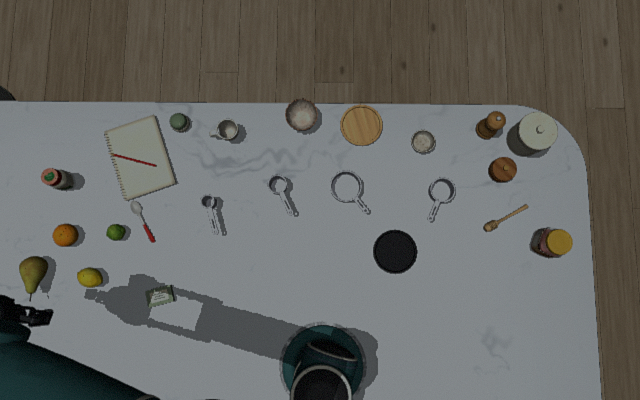

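View pics/side0.png

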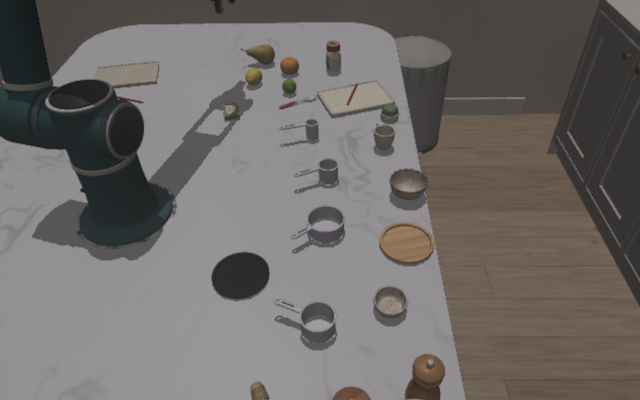

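```bash
cat > h.py <<'E'
import numpy as np, cv2
from scipy.spatial.transform import Rotation as Ro
from workcell import read_state, viewer, bot
def cam(n,st=None):
    p=viewer.camera_params(n)
    if n!="wrist": R=p["R"].T; return p,R,-R@p["t"]
    H=p["hand_eye"]; Rt=Ro.from_rotvec(st["tcp_rot"]).as_matrix()
    return p,Rt@H[:3,:3],Rt@H[:3,3]+st["tool_pos"]
def cloud(c,d):
    p,R,t=c; v,u=np.mgrid[:d.shape[0],:d.shape[1]]
    X=np.stack([(u-p["cx"])/p["fx"]*d,(v-p["cy"])/p["fy"]*d,d],-1)
    return X@R.T+t
def ray(c,u,v,z):
    p,R,t=c; r=R@np.array([(u-p["cx"])/p["fx"],(v-p["cy"])/p["fy"],1]); return t+r*(z-t[2])/r[2]
def pose(st=None):
    st=st or read_state(); M=Ro.from_rotvec(st["tcp_rot"]).as_matrix()
    return st["tool_pos"],M,np.arctan2(M[1,0],M[0,0])
E
python3 - <<'E'
from h import *
for n in ("top","side"):
    d=np.load(f"pics/{n}0.npy"); W=cloud(cam(n),d); z=W[...,2]
    print(n,(d==0).mean(), np.median(z[150:250,300:320]), np.std(z[220:245,240:320]))
    for lo,hi,nm in ((.025,.07,"cup"),(.004,.02,"low")):
        m=((z>lo)&(z<hi)&(d>0)&(W[...,0]>.3)&(W[...,0]<.95)).astype(np.uint8)
        k,l,s,c=cv2.connectedComponentsWithStats(m,connectivity=8)
        for i in range(1,k):
            if s[i,4]>40:
                P=W[l==i]; print(nm,s[i],c[i].round(1),P.mean(0).round(4),P.min(0).round(3),P.max(0).round(3),np.percentile(P[:,2],[10,50,90]).round(4))
E
```

```text
top 0.0040859375 -0.000295622427396558 0.115555597643208
cup [285  98  33  33 264] [300.4 111. ] [0.6876 0.0675 0.0386] [0.632 0.021 0.025] [0.723 0.11  0.055] [0.0279 0.04   0.0471]
cup [169 113  19  17 232] [177.9 120.9] [0.6565 0.4069 0.0376] [0.635 0.385 0.025] [0.682 0.432 0.046] [0.0312 0.0382 0.0425]
cup [209 119  30  22 262] [223.7 129.2] [0.6318 0.2771 0.0455] [0.601 0.238 0.025] [0.659 0.318 0.06 ] [0.03   0.0487 0.0558]
cup [478 118  20  19 171] [485.4 129. ] [ 0.6395 -0.443   0.0418] [ 0.622 -0.479  0.026] [ 0.674 -0.427  0.07 ] [0.0293 0.0401 0.0551]
cup [508 121  30  35 235] [517.3 143.1] [ 0.5993 -0.5267  0.0476] [ 0.569 -0.583  0.025] [ 0.657 -0.509  0.07 ] [0.0285 0.0485 0.0656]
cup [490 157  27  26 535] [503.1 169.1] [ 0.5274 -0.4862  0.0445] [ 0.495 -0.523  0.025] [ 0.562 -0.454  0.06 ] [0.0371 0.0452 0.0502]
cup [ 51 169  21  21 199] [ 63.9 180.8] [0.4837 0.703  0.0501] [0.462 0.693 0.025] [0.515 0.73  0.07 ] [0.0306 0.0523 0.0674]
cup [330 170  39  44 276] [350.6 190.9] [ 0.4647 -0.0725  0.0384] [ 0.405 -0.119  0.025] [ 0.523 -0.017  0.046] [0.033  0.0393 0.0428]
[... 5903 characters left out ...]
.0058 0.0081 0.0131]
low [308 227  36  16 153] [326.  236.9] [ 0.4812 -0.0906  0.0121] [ 0.44  -0.102  0.004] [ 0.519 -0.064  0.02 ] [0.0062 0.0121 0.0178]
low [ 234  252   35   47 1118] [251.2 274.8] [ 0.3273 -0.195   0.0088] [ 0.3   -0.255  0.004] [ 0.363 -0.134  0.017] [0.0058 0.0081 0.0133]
low [375 290  30  23 513] [389.7 301.1] [ 0.6098 -0.2626  0.0098] [ 0.58  -0.287  0.004] [ 0.637 -0.241  0.02 ] [0.0058 0.0085 0.0166]
low [303 310  30  20 306] [317.5 318.5] [ 0.4689 -0.3027  0.0088] [ 0.441 -0.325  0.004] [ 0.497 -0.288  0.02 ] [0.0043 0.0063 0.0168]
low [301 328  34  15 145] [318.3 337.3] [ 0.4719 -0.3462  0.0128] [ 0.438 -0.353  0.004] [ 0.501 -0.327  0.02 ] [0.0069 0.0129 0.0186]
```

```bash
cat >> h.py <<'E'
from scipy.optimize import least_squares
CUPS={"full":(.042,.040,(.48,-.072)),"half":(.033,.044,(.472,-.322)),"third":(.025,.048,(.482,.125)),"quarter":(.018,.052,(.434,.300))}
def fitcup(P,n,c0,z0=0,tol=.004):
    R,H,_=CUPS[n]; P=P[(abs(P[:,2]-H-z0)<tol)][:,:2]; c=np.array(c0,float)
    for _ in range(6):
        r=np.hypot(*(P-c).T); Q=P[abs(r-R+.00125)<.005]
        c=least_squares(lambda x:np.hypot(*(Q-x).T)-(R-.00125),c,loss="soft_l1",f_scale=.001).x
    D=P-c; r=np.hypot(*D.T); h=D[(r>R+.008)&(r<.099)]
    a=h.mean(0); a/=np.hypot(*a); 
    h=h[abs(h@[-a[1],a[0]])<.012]; a=h.mean(0);a/=np.hypot(*a)
    return c,np.arctan2(a[1],a[0]),c+.065*a,len(Q),len(h),(h@a).max()
E
python3 - <<'E'
from h import *
Ws={n:cloud(cam(n),np.load(f"pics/{n}0.npy")).reshape(-1,3) for n in ("top","side")}
Ws["both"]=np.vstack(list(Ws.values()))
for k,v in CUPS.items():
    for n,W in Ws.items():
        c,a,g,q,h,e=fitcup(W,k,v[2]); print(k,n,"c",c.round(4),"ang",np.degrees(a).round(1),"grip",g.round(4),q,h,e.round(3))
p,M,y=pose(); print(p,M.round(3),np.degrees(y))
# tray by colour
im=cv2.imread("pics/top0.png")[95:155,330:395]; 
m=((im[...,2].astype(int)-im[...,0]>35)).astype(np.uint8); m=cv2.morphologyEx(m,cv2.MORPH_OPEN,np.ones((3,3)))
cs=max(cv2.findContours(m,0,2)[0],key=cv2.contourArea); (u,v),r=cv2.minEnclosingCircle(cs); e=cv2.fitEllipse(cs); print(u,v,r,e)
print(ray(cam("top"),e[0][0]+330,e[0][1]+95,.012))
W=Ws["side"]; W=W[(W[:,2]>.0045)&(W[:,2]<.016)&(np.hypot(W[:,0]-.658,W[:,1]+.103)<.08)];print(cv2.minEnclosingCircle(W[:,:2].astype(np.float32)*1000))
W=Ws["top"]; W=W[(W[:,2]>.0045)&(W[:,2]<.016)&(np.hypot(W[:,0]-.658,W[:,1]+.103)<.08)];print(cv2.minEnclosingCircle(W[:,:2].astype(np.float32)*1000))
E
```

```text
full top c [ 0.4787 -0.0583] ang -141.2 grip [ 0.428  -0.0989] 133 62 0.093
full side c [ 0.4787 -0.0589] ang -140.5 grip [ 0.4285 -0.1002] 243 100 0.092
full both c [ 0.4787 -0.0587] ang -140.8 grip [ 0.4283 -0.0997] 376 160 0.092
half top c [ 0.4702 -0.3201] ang 156.2 grip [ 0.4107 -0.2939] 97 77 0.092
half side c [ 0.4697 -0.321 ] ang 156.2 grip [ 0.4102 -0.2948] 280 173 0.094
half both c [ 0.4698 -0.3208] ang 156.2 grip [ 0.4104 -0.2945] 377 250 0.094
third top c [0.4809 0.1271] ang -154.2 grip [0.4224 0.0988] 86 88 0.091
third side c [0.4818 0.1267] ang -153.2 grip [0.4238 0.0974] 102 105 0.092
third both c [0.4814 0.1269] ang -153.6 grip [0.4232 0.098 ] 188 193 0.092
quarter top c [0.432  0.3129] ang -162.9 grip [0.3699 0.2937] 64 106 0.092
quarter side c [0.4328 0.3128] ang -162.4 grip [0.3709 0.2931] 61 86 0.091
quarter both c [0.4322 0.3128] ang -162.7 grip [0.3702 0.2934] 127 191 0.092
[0.16476669 0.65403742 0.30267352] [[-0.97   0.244 -0.001]
 [ 0.244  0.97  -0.002]
 [ 0.    -0.002 -1.   ]] 165.8605731581589
30.917682647705078 29.274391174316406 20.88267707824707 ((30.772119522094727, 29.751909255981445), (39.147281646728516, 41.3824577331543), 95.10638427734375)
[ 0.65672233 -0.10187292  0.012     ]
((656.1932373046875, -100.21913146972656), 77.54036712646484)
((657.7399291992188, -103.20104217529297), 78.09112548828125)
```

```bash
cat >> h.py <<'E'
def plan(x,y,z,yaw):
    s=read_state(); p,M,w=pose(s); yw=np.radians(yaw); dt=(w-yw+np.pi)%(2*np.pi)-np.pi
    # small tilt correction is included in the turn vector
    T=np.array([[np.cos(yw),np.sin(yw),0],[np.sin(yw),-np.cos(yw),0],[0,0,-1]])
    print("t %.2f pos %s yaw %.1f tilt %s w %.3f gf %.1f F %s"%(s["time"],p.round(4),np.degrees(w),M[:2,2].round(4),s["width"],s["grip_force"],s["wrist_force"].round(1)))
    d=np.array([x,y,z])-p
    print(" turn units",(Ro.from_matrix(M.T@T).as_rotvec()/np.radians(6)).round(2)," shift units after turn",(T.T@d/.03).round(3)," before turn",(M.T@d/.03).round(3))
E
python3 -c "
from h import *
plan(.4283,-.0997,.25,39.2)"
```

```text
t 0.10 pos [0.1648 0.654  0.3027] yaw 165.9 tilt [-0.0006 -0.002 ] w 1.002 gf 0.0 F [ 0.2 -0.1 -0.9]
 turn units [-1.000e-02  2.000e-02  2.111e+01]  shift units after turn [-9.072 25.022  1.756]  before turn [-14.656 -22.214   1.801]
```

Emit:
{"name": "jog_arm", "arguments": {"increments": [[[0, 0, 0, 0, 0, 1, 0], [0, 0, 0, 0, 0, 1, 0], [0, 0, 0, 0, 0, 1, 0], [0, 0, 0, 0, 0, 1, 0], [0, 0, 0, 0, 0, 1, 0]]]}}

```text
time: 0.52
tool_pos: [0.1648, 0.6542, 0.3031]
tcp_rot: [1.188, 2.908, -0.002]
wrist_force: [0.0, -0.2, -0.1]
width: 0.501
grip_force: 0.0
```

```bash
python3 -c "
from h import *
plan(.4283,-.0997,.25,39.2)"
```

```text
t 0.52 pos [0.1648 0.6542 0.3031] yaw 135.6 tilt [-0.0004 -0.0013] w 0.501 gf 0.0 F [ 0.  -0.2 -0.1]
 turn units [-0.000e+00  1.000e-02  1.606e+01]  shift units after turn [-9.077 25.026  1.77 ]  before turn [-23.865 -11.791   1.799]
```

Emit:
{"name": "jog_arm", "arguments": {"increments": [[[0, 0, 0, 0, 0, 1, 0], [0, 0, 0, 0, 0, 1, 0], [0, 0, 0, 0, 0, 1, 0], [0, 0, 0, 0, 0, 1, 0], [0, 0, 0, 0, 0, 1, 0]]]}}

```text
time: 0.93
tool_pos: [0.1648, 0.6542, 0.3031]
tcp_rot: [1.9, 2.501, -0.002]
wrist_force: [-0.4, 0.9, 0.3]
width: 0.501
grip_force: 0.0
```

Emit:
{"name": "jog_arm", "arguments": {"increments": [[[0, 0, 0, 0, 0, 1, 0], [0, 0, 0, 0, 0, 1, 0], [0, 0, 0, 0, 0, 1, 0], [0, 0, 0, 0, 0, 1, 0], [0, 0, 0, 0, 0, 1, 0]]]}}

```text
time: 1.35
tool_pos: [0.1648, 0.6542, 0.3031]
tcp_rot: [2.482, 1.924, -0.002]
wrist_force: [-0.3, -0.5, -0.9]
width: 0.5
grip_force: 0.0
```

Emit:
{"name": "jog_arm", "arguments": {"increments": [[[0, 0, 0, 0, 0, 1, 0], [0, 0, 0, 0, 0, 1, 0], [0, 0, 0, 0, 0, 1, 0], [0, 0, 0, 0, 0, 1, 0], [0, 0, 0, 0, 0, 1, 0]]]}}

```text
time: 1.77
tool_pos: [0.1648, 0.6542, 0.3031]
tcp_rot: [2.896, 1.216, -0.001]
wrist_force: [-0.1, -0.0, -0.3]
width: 0.499
grip_force: 0.0
```

Emit:
{"name": "jog_arm", "arguments": {"increments": [[[0, 1, 0, 0, 0, 1, 0], [0, 1, 0, 0, 0, 0, 0], [0, 1, 0, 0, 0, 0, 0], [0, 1, 0, 0, 0, 0, 0], [0, 1, 0, 0, 0, 0, 0]]]}}

```text
time: 2.18
tool_pos: [0.2638, 0.5402, 0.3032]
tcp_rot: [2.952, 1.071, -0.001]
wrist_force: [0.3, 0.3, -1.2]
width: 0.499
grip_force: 0.0
```

Emit:
{"name": "jog_arm", "arguments": {"increments": [[[0, 1, 0, 0, 0, 0, 0], [0, 1, 0, 0, 0, 0, 0], [0, 1, 0, 0, 0, 0, 0], [0, 1, 0, 0, 0, 0, 0], [0, 1, 0, 0, 0, 0, 0]]]}}

```text
time: 2.6
tool_pos: [0.36, 0.4249, 0.3034]
tcp_rot: [2.953, 1.071, -0.001]
wrist_force: [1.3, 0.7, 0.3]
width: 0.502
grip_force: 0.0
```

Emit:
{"name": "jog_arm", "arguments": {"increments": [[[0, 1, 0, 0, 0, 0, 0], [0, 1, 0, 0, 0, 0, 0], [0, 1, 0, 0, 0, 0, 0], [0, 1, 0, 0, 0, 0, 0], [0, 1, 0, 0, 0, 0, 0]]]}}

```text
time: 3.02
tool_pos: [0.4561, 0.3098, 0.3034]
tcp_rot: [2.953, 1.071, -0.001]
wrist_force: [0.3, 0.8, -0.1]
width: 0.502
grip_force: 0.0
```

Emit:
{"name": "jog_arm", "arguments": {"increments": [[[-0.9, 1, 0, 0, 0, 0, 0], [-0.9, 1, 0, 0, 0, 0, 0], [-0.9, 1, 0, 0, 0, 0, 0], [-0.9, 1, 0, 0, 0, 0, 0], [-0.9, 1, 0, 0, 0, 0, 0]]]}}

```text
time: 3.43
tool_pos: [0.4473, 0.1078, 0.3034]
tcp_rot: [-2.953, -1.072, 0.001]
wrist_force: [1.6, -0.7, 0.3]
width: 0.5
grip_force: 0.0
```

Emit:
{"name": "jog_arm", "arguments": {"increments": [[[-0.9, 1, 0, 0, 0, 0, 0], [-0.9, 1, 0, 0, 0, 0, 0], [-0.9, 1, 0, 0, 0, 0, 0], [-0.9, 1, 0, 0, 0, 0, 0], [-0.9, 1, 0, 0, 0, 0, 0]]]}}

```text
time: 3.85
tool_pos: [0.4398, -0.0939, 0.3037]
tcp_rot: [-2.953, -1.071, -0.0]
wrist_force: [1.7, 0.3, -0.7]
width: 0.498
grip_force: 0.0
```

Run:
```python
from h import *
plan(.4283,-.0997,.095,39.2); print(read_state()["q"].round(2))
s=read_state(); im,d=viewer.read_camera("wrist"); cv2.imwrite("pics/w1.png",im)
W=cloud(cam("wrist",s),d).reshape(-1,3)
c,a,g,q,h,e=fitcup(W,"full",(.4787,-.0587)); print("c",c.round(4),"ang",np.degrees(a).round(1),"grip",g.round(4),q,h,e.round(3))
```

```text
t 3.85 pos [ 0.4398 -0.0939  0.3037] yaw 39.9 tilt [0.     0.0001] w 0.498 gf 0.0 F [ 1.7  0.3 -0.7]
 turn units [-0.   -0.    0.11]  shift units after turn [-0.419 -0.09   6.956]  before turn [-0.419 -0.095  6.956]
[-0.27 -0.17  2.06  0.    1.25  0.61]
c [ 0.4793 -0.0582] ang -141.1 grip [ 0.4287 -0.099 ] 940 362 0.093
```

Emit:
{"name": "jog_arm", "arguments": {"increments": [[[0, 0, 0, 0, 0, 0.15, 0], [-0.41, -0.1, 0.9, 0, 0, 0, 0], [0, 0, 1, 0, 0, 0, 0], [0, 0, 1, 0, 0, 0, 0], [0, 0, 1, 0, 0, 0, 0]]]}}

```text
time: 4.32
tool_pos: [0.429, -0.0964, 0.1858]
tcp_rot: [-2.962, -1.048, -0.001]
wrist_force: [0.1, -0.5, -0.5]
width: 0.495
grip_force: 0.0
```

Emit:
{"name": "jog_arm", "arguments": {"increments": [[[0, 0, 1, 0, 0, 0, 0], [0, 0, 1, 0, 0, 0, 0], [0, 0, 0.7, 0, 0, 0, 0], [0, 0, 0.49, 0, 0, 0, 0], [0, 0, 0, 0, 0, 0, 0]]]}}

```text
time: 4.73
tool_pos: [0.4261, -0.0953, 0.0876]
tcp_rot: [-2.957, -1.047, 0.01]
wrist_force: [-1.1, -0.3, 0.4]
width: 0.5
grip_force: 0.0
```

```bash
python3 -c "
from h import *
plan(.4286,-.0993,.091,39.0)"
```

```text
t 4.73 pos [ 0.4261 -0.0953  0.0876] yaw 39.0 tilt [-0.0076  0.0026] w 0.500 gf 0.0 F [-1.1 -0.3  0.4]
 turn units [-0.07  0.04  0.  ]  shift units after turn [-0.02   0.154 -0.114]  before turn [-0.02   0.153 -0.115]
```

Emit:
{"name": "jog_arm", "arguments": {"increments": [[[0, 0.15, -0.1, -0.07, 0.04, 0, 0], [0, 0, 0, 0, 0, 0, 0], [0, 0, 0, 0, 0, 0, -1], [0, 0, 0, 0, 0, 0, -1], [0, 0, 0, 0, 0, 0, -1]]], "force": 50}}

```text
time: 5.15
tool_pos: [0.4331, -0.1012, 0.0956]
tcp_rot: [2.955, 1.045, 0.014]
wrist_force: [0.1, -0.5, 4.2]
width: 0.145
grip_force: 48.9
```

Emit:
{"name": "jog_arm", "arguments": {"increments": [[[0, 0, 0, 0, 0, 0, -1], [0, 0, 0, 0, 0, 0, -1], [0, 0, 0, 0, 0, 0, -1], [0, 0, 0, 0, 0, 0, -1], [0, 0, 0, 0, 0, 0, -1]]]}}

```text
time: 5.57
tool_pos: [0.433, -0.1013, 0.0954]
tcp_rot: [2.955, 1.045, 0.013]
wrist_force: [-0.4, 0.2, 7.1]
width: 0.146
grip_force: 49.0
```

```bash
python3 -c "
from h import *
plan(.4286,-.0993,.091,39.0);print(read_state()['q'])"
```

```text
t 5.57 pos [ 0.433  -0.1013  0.0954] yaw 38.9 tilt [ 0.0102 -0.0037] w 0.146 gf 49.0 F [-0.4  0.2  7.1]
 turn units [ 0.09 -0.05 -0.01]  shift units after turn [-0.072 -0.145  0.148]  before turn [-0.072 -0.147  0.146]
[-2.85489823e-01  6.39760317e-02  2.26965715e+00 -9.65219154e-04
  7.97173135e-01  6.06248360e-01]
```

Emit:
{"name": "jog_arm", "arguments": {"increments": [[[0, 0, -0.5, 0, 0, 0, -1], [0, 0, -1, 0, 0, 0, -1], [0, 0, -1, 0, 0, 0, -1], [0, 0, -0.5, 0, 0, 0, -1], [0, 0, 0, 0, 0, 0.7, -1]]]}}

```text
time: 5.98
tool_pos: [0.4337, -0.1015, 0.1884]
tcp_rot: [2.989, 0.934, 0.02]
wrist_force: [1.0, -0.7, -1.3]
width: 0.15
grip_force: 48.5
```

Emit:
{"name": "jog_arm", "arguments": {"increments": [[[0, 0, 0, 0, 0, 1, -1], [0, 0, 0, 0, 0, 1, -1], [0, 0, 0, 0, 0, 1, -1], [0, 0, 0, 0, 0, 1, -1], [0, 0, 0, 0, 0, 1, -1]]]}}

```text
time: 6.4
tool_pos: [0.4307, -0.1007, 0.1839]
tcp_rot: [3.136, 0.122, 0.011]
wrist_force: [-0.5, 0.8, -2.0]
width: 0.149
grip_force: 48.5
```

Emit:
{"name": "jog_arm", "arguments": {"increments": [[[0.5, 0, 0, 0, 0, 0.8, -1], [1, 0, 0, 0, 0, 0, -1], [1, 0, 0, 0, 0, 0, -1], [1, 0, 0, 0, 0, 0, -1], [1, 0, 0, 0, 0, 0, -1]]]}}

```text
time: 6.82
tool_pos: [0.567, -0.0995, 0.1848]
tcp_rot: [3.139, -0.001, 0.011]
wrist_force: [0.7, -0.1, -1.0]
width: 0.145
grip_force: 48.5
```

Emit:
{"name": "jog_arm", "arguments": {"increments": [[[0.7, 0, 0, 0, 0, 0, -1], [0.2, 0, 0, 0, 0, 0, -1], [0, 0, 0, 0, 0, 0, -1], [0, 0, 0, 0, 0, 0, -1], [0, 0, 0, 0, 0, 0, -1]]]}}

```text
time: 7.23
tool_pos: [0.5915, -0.0995, 0.1847]
tcp_rot: [3.139, -0.001, 0.008]
wrist_force: [-0.7, -0.2, -1.2]
width: 0.146
grip_force: 48.5
```

Run:
```python
from h import *
plan(.594,-.1025,.097,0)
W=[]
for n in ("top","side"):
    im,d=viewer.read_camera(n); W.append(cloud(cam(n),d).reshape(-1,3)); cv2.imwrite(f"pics/{n}1.png",im)
z=read_state()["tool_pos"][2]-.0954
for w in W+[np.vstack(W)]:
    w=w[(w[:,0]>.53)&(abs(w[:,1]+.1025)<.1)]
    c,a,g,q,h,e=fitcup(w,"full",(.657,-.1025),z); print("c",c.round(4),"ang",np.degrees(a).round(1),"grip",g.round(4),q,h,e.round(3))
```

```text
t 7.23 pos [ 0.5915 -0.0995  0.1847] yaw -0.1 tilt [ 0.0054 -0.0027] w 0.146 gf 48.5 F [-0.7 -0.2 -1.2]
 turn units [ 0.03 -0.05 -0.01]  shift units after turn [0.083 0.102 2.924]  before turn [0.068 0.094 2.925]
c [ 0.6523 -0.0988] ang -178.7 grip [ 0.5873 -0.1002] 8 12 0.076
c [ 0.6535 -0.099 ] ang -174.6 grip [ 0.5888 -0.1051] 269 63 0.092
c [ 0.6535 -0.0989] ang -176.0 grip [ 0.5886 -0.1035] 277 73 0.092
```

Emit:
{"name": "jog_arm", "arguments": {"increments": [[[0.117, 0.117, 0, 0, 0, 0, -1], [0, 0, 0.6, 0, 0, 0, -1], [0, 0, 0.8, 0, 0, 0, -1], [0, 0, 0.8, 0, 0, 0, -1], [0, 0, 0.4, 0, 0, 0, -1]]]}}

```text
time: 7.75
tool_pos: [0.5955, -0.1033, 0.1049]
tcp_rot: [3.139, -0.001, 0.007]
wrist_force: [-0.2, 0.4, -1.2]
width: 0.147
grip_force: 48.5
```

Emit:
{"name": "jog_arm", "arguments": {"increments": [[[0, 0, 0.16, 0, 0, 0, -1], [0, 0, 0, 0, 0, 0, -1], [0, 0, 0, 0, 0, 0, -1], [0, 0, 0, 0, 0, 0, -1], [0, 0, 0, 0, 0, 0, -1]]]}}

```text
time: 8.17
tool_pos: [0.5979, -0.1035, 0.1035]
tcp_rot: [3.138, -0.001, 0.014]
wrist_force: [0.5, 0.9, -1.0]
width: 0.151
grip_force: 48.8
```

```bash
python3 -c "
from h import *
plan(.594,-.1025,.1014,0)"
```

```text
t 8.17 pos [ 0.5979 -0.1035  0.1035] yaw -0.0 tilt [ 0.0092 -0.0034] w 0.151 gf 48.8 F [ 0.5  0.9 -1. ]
 turn units [ 0.03 -0.09 -0.01]  shift units after turn [-0.13  -0.035  0.068]  before turn [-0.131 -0.035  0.067]
```

Emit:
{"name": "jog_arm", "arguments": {"increments": [[[-0.08, 0, 0.06, 0, 0, 0, -1], [0, 0, 0, 0, 0, 0, -1], [0, 0, 0, 0, 0, 0, -1], [0, 0, 0, 0, 0, 0, -1], [0, 0, 0, 0, 0, 0, -1]]]}}

```text
time: 8.58
tool_pos: [0.5956, -0.1036, 0.1015]
tcp_rot: [3.138, -0.001, 0.015]
wrist_force: [0.9, -0.6, 3.1]
width: 0.15
grip_force: 49.1
```

```bash
python3 -c "
from h import *
plan(.594,-.1025,.1014,0);print(read_state()['joint_vel'].round(3))"
```

```text
t 8.58 pos [ 0.5956 -0.1036  0.1015] yaw -0.0 tilt [ 0.0093 -0.0035] w 0.150 gf 49.1 F [ 0.9 -0.6  3.1]
 turn units [ 0.03 -0.09 -0.01]  shift units after turn [-0.054 -0.036  0.005]  before turn [-0.054 -0.036  0.004]
[-0.001  0.002  0.001  0.001  0.002  0.001]
```

Emit:
{"name": "jog_arm", "arguments": {"increments": [[[0, 0, 0, 0, 0, 0, -0.4], [0, 0, 0, 0, 0, 0, -0.4], [0, 0, 0, 0, 0, 0, -0.4], [0, 0, 0, 0, 0, 0, -0.4], [0, 0, -0.4, 0, 0, 0, -0.4]]]}}

```text
time: 9.0
tool_pos: [0.5927, -0.1028, 0.1103]
tcp_rot: [3.14, -0.001, 0.003]
wrist_force: [-0.8, 0.7, -0.6]
width: 0.297
grip_force: 0.0
```

Emit:
{"name": "jog_arm", "arguments": {"increments": [[[0, 0, -1, 0, 0, 0, -0.4], [0, 0, -1, 0, 0, 0, -0.4], [0, 0, -1, 0, 0, 0, -0.4], [-1, 0, -0.5, 0.03, -0.09, 0, -0.4], [-1, 0, 0, 0, 0, 0, -0.4]]]}}

```text
time: 9.42
tool_pos: [0.5375, -0.1037, 0.224]
tcp_rot: [3.139, -0.0, 0.013]
wrist_force: [0.1, 0.8, 0.6]
width: 0.302
grip_force: 0.0
```

Emit:
{"name": "jog_arm", "arguments": {"increments": [[[-1, 0, 0, 0, 0, 1, -0.4], [-1, 0, 0, 0, 0, 1, -0.4], [0, 0, 0, 0, 0, 1, -0.4], [0, 0, 0, 0, 0, 0.97, -0.4], [0, 0, 0, 0, 0, 0, -0.4]]]}}

```text
time: 9.83
tool_pos: [0.4737, -0.0997, 0.2187]
tcp_rot: [3.073, -0.653, -0.001]
wrist_force: [-0.1, 0.7, -0.2]
width: 0.299
grip_force: 0.0
```

```bash
cat >> h.py <<'E'
def look(name,z=0,c0=None,yaw=None,tag=None,cams=("top","side"),tol=.004):
    W=[]
    for n in cams:
        s=read_state(); im,d=viewer.read_camera(n); w=cloud(cam(n,s),d).reshape(-1,3); W.append(w)
        if tag: cv2.imwrite(f"pics/{n}{tag}.png",im)
    for w in W+[np.vstack(W)]:
        try:
            c,a,g,q,h,e=fitcup(w,name,c0 or CUPS[name][2],z,tol); print(name,"c",c.round(4),"ang",np.degrees(a).round(1),"grip",g.round(4),q,h,e.round(3))
        except Exception as e: print("nofit",e)
E
python3 - <<'E'
from h import *
look("full",.006,(.657,-.1025),tag="2")
plan(.4104,-.2945,.2,-23.8)
E
```

```text
nofit zero-size array to reduction operation maximum which has no identity
full c [ 0.6576 -0.1042] ang -179.7 grip [ 0.5926 -0.1045] 248 109 0.091
full c [ 0.6577 -0.104 ] ang -179.5 grip [ 0.5927 -0.1045] 326 109 0.091
t 9.93 pos [ 0.4745 -0.0998  0.2186] yaw -23.7 tilt [-0.0004 -0.0002] w 0.300 gf 0.0 F [ 0.2 -0.4 -0.3]
 turn units [0.   0.   0.02]  shift units after turn [0.665 6.801 0.62 ]  before turn [0.652 6.802 0.622]h.py:26: RuntimeWarning: Mean of empty slice.
  a=h.mean(0); a/=np.hypot(*a);
  ret = um.true_divide(
h.py:27: RuntimeWarning: Mean of empty slice.
  h=h[abs(h@[-a[1],a[0]])<.012]; a=h.mean(0);a/=np.hypot(*a)
```

Emit:
{"name": "jog_arm", "arguments": {"increments": [[[0.13, 1, 0, 0, 0, 0, -0.67], [0.13, 1, 0, 0, 0, 0, -0.67], [0.13, 1, 0, 0, 0, 0, -0.67], [0.13, 1, 0, 0, 0, 0, -0.67], [0.14, 1, 0, 0, 0, 0, -0.67]]]}}

```text
time: 10.35
tool_pos: [0.4316, -0.2463, 0.2182]
tcp_rot: [3.075, -0.644, -0.002]
wrist_force: [0.6, 0.8, 0.1]
width: 0.165
grip_force: 0.0
```

Emit:
{"name": "jog_arm", "arguments": {"increments": [[[0, 1, 0, 0, 0, 0, -0.67], [0, 0.8, 0, 0, 0, 0, -0.67], [0, 0, 0, 0, 0, 0, -0.67], [0, 0, 0, 0, 0, 0, -0.67], [0, 0, 0, 0, 0, 0, -0.67]]]}}

```text
time: 10.77
tool_pos: [0.4101, -0.2942, 0.2178]
tcp_rot: [-3.074, 0.648, 0.003]
wrist_force: [-0.5, 0.0, -0.4]
width: 0.166
grip_force: 0.0
```

Run:
```python
from h import *
look("half",0,cams=("wrist",))
plan(.4104,-.2945,.112,-23.8)
p,M,_=pose()
im,d=viewer.read_camera("side"); cv2.imwrite("pics/side3.png",im); np.save("pics/side3.npy",d)
W=cloud(cam("side"),d).reshape(-1,3); T=(W-p)@M
T=T[(abs(T[:,0])<.02)&(abs(T[:,1])<.045)&(T[:,2]>0)&(T[:,2]<.1)]
for lo in np.arange(.05,.09,.003):
    k=T[(T[:,2]>=lo)&(T[:,2]<lo+.003)]; print(lo.round(3),len(k),k.min(0).round(3) if len(k) else "",k.max(0).round(3) if len(k) else "")
```

```text
half c [ 0.4706 -0.321 ] ang 156.1 grip [ 0.4112 -0.2947] 1454 814 0.093
half c [ 0.4706 -0.321 ] ang 156.1 grip [ 0.4112 -0.2947] 1454 814 0.093
t 10.82 pos [ 0.4102 -0.2937  0.2178] yaw -23.8 tilt [-0.0017  0.0007] w 0.165 gf 0.0 F [-0.9  0.5 -0. ]
 turn units [0.   0.02 0.  ]  shift units after turn [0.016 0.02  3.526]  before turn [0.023 0.02  3.526]
0.05 18 [-0.003 -0.015  0.05 ] [0.011 0.021 0.053]
0.053 24 [-0.008 -0.014  0.053] [0.01  0.021 0.056]
0.056 23 [-0.008 -0.012  0.056] [0.01  0.021 0.059]
0.059 22 [-0.004 -0.011  0.059] [0.01  0.021 0.062]
0.062 17 [ 0.001 -0.012  0.062] [0.011 0.019 0.065]
0.065 12 [-0.002 -0.012  0.065] [0.01  0.018 0.068]
0.068 8 [ 0.001 -0.008  0.068] [0.009 0.013 0.071]
0.071 2 [ 0.001 -0.008  0.071] [ 0.005 -0.008  0.072]
0.074 0  
0.077 0  
0.08 0  
0.083 0  
0.086 0  
0.089 0
```

Emit:
{"name": "jog_arm", "arguments": {"increments": [[[0.03, 0.02, 0, 0, 0.02, 0, -0.3], [0, 0, 0.5, 0, 0, 0, -0.3], [0, 0, 1, 0, 0, 0, -0.3], [0, 0, 1, 0, 0, 0, -0.3], [0, 0, 0.8, 0, 0, 0, -0.3]]]}}

```text
time: 11.28
tool_pos: [0.4106, -0.2943, 0.1175]
tcp_rot: [3.074, -0.646, 0.001]
wrist_force: [-0.2, -0.3, 0.1]
width: 0.351
grip_force: 0.0
```

Emit:
{"name": "jog_arm", "arguments": {"increments": [[[0, 0, 0.33, 0, 0, 0, -0.3], [0, 0, 0, 0, 0, 0, -0.3], [0, 0, 0, 0, 0, 0, -0.3], [0, 0, 0, 0, 0, 0, -0.3], [0, 0, 0, 0, 0, 0, -0.3]]]}}

```text
time: 11.7
tool_pos: [0.4118, -0.2962, 0.111]
tcp_rot: [3.072, -0.649, 0.006]
wrist_force: [0.1, -0.2, 0.2]
width: 0.347
grip_force: 0.0
```

Run:
```python
from h import *
plan(.4111,-.2946,.109,-23.8)
```

```text
t 11.70 pos [ 0.4118 -0.2962  0.111 ] yaw -23.8 tilt [ 0.0033 -0.0031] w 0.347 gf 0.0 F [ 0.1 -0.2  0.2]
 turn units [ 0.01 -0.04 -0.01]  shift units after turn [-0.044 -0.039  0.065]  before turn [-0.045 -0.039  0.065]
```

Emit:
{"name": "jog_arm", "arguments": {"increments": [[[-0.03, -0.03, 0.06, 0, 0, 0, -0.3], [0, 0, 0, 0, 0, 0, -0.3], [0, 0, 0, 0, 0, 0, -0.3], [0, 0, 0, 0, 0, 0, -0.3], [0, 0, 0, 0, 0, 0, -0.3]]]}}

```text
time: 12.12
tool_pos: [0.41, -0.2942, 0.1074]
tcp_rot: [3.073, -0.649, 0.001]
wrist_force: [-1.0, -1.1, 0.3]
width: 0.353
grip_force: 0.0
```

Emit:
{"name": "jog_arm", "arguments": {"increments": [[[0, 0, 0, 0, 0, 0, -1], [0, 0, 0, 0, 0, 0, -1], [0, 0, 0, 0, 0, 0, -1], [0, 0, 0, 0, 0, 0, -1], [0, 0, 0, 0, 0, 0, -1]]], "force": 50}}

```text
time: 12.53
tool_pos: [0.41, -0.2941, 0.1072]
tcp_rot: [3.073, -0.649, 0.001]
wrist_force: [-0.5, 0.4, 3.0]
width: 0.143
grip_force: 49.7
```

Run:
```python
from h import *
plan(.4111,-.2946,.109,-23.8)
```

```text
t 12.53 pos [ 0.41   -0.2941  0.1072] yaw -23.9 tilt [ 0.0002 -0.0007] w 0.143 gf 49.7 F [-0.5  0.4  3. ]
 turn units [ 0.   -0.   -0.01]  shift units after turn [ 0.04  -0.    -0.059]  before turn [ 0.04  -0.    -0.059]
```

Emit:
{"name": "jog_arm", "arguments": {"increments": [[[0, 0, 0, 0, 0, 0, -0.5], [0, 0, 0, 0, 0, 0, -0.5], [0.03, 0, -0.1, 0, 0, 0, -0.5], [0, 0, 0, 0, 0, 0, -0.5], [0, 0, 0, 0, 0, 0, -0.5]]]}}

```text
time: 12.95
tool_pos: [0.4111, -0.2947, 0.1104]
tcp_rot: [3.073, -0.649, 0.002]
wrist_force: [0.0, -0.1, -0.4]
width: 0.253
grip_force: 0.0
```

Emit:
{"name": "jog_arm", "arguments": {"increments": [[[0, 0, 0, 0, 0, 0, -0.5], [0, 0, 0, 0, 0, 0, -1], [0, 0, 0, 0, 0, 0, -1], [0, 0, 0, 0, 0, 0, -1], [0, 0, 0, 0, 0, 0, -1]]]}}

```text
time: 13.37
tool_pos: [0.4108, -0.2945, 0.1102]
tcp_rot: [3.073, -0.649, 0.001]
wrist_force: [0.4, 0.2, 1.6]
width: 0.143
grip_force: 49.2
```

Run:
```python
from h import *
plan(.4111,-.2946,.109,-23.8)
```

```text
t 13.37 pos [ 0.4108 -0.2945  0.1102] yaw -23.9 tilt [ 0.0003 -0.0007] w 0.143 gf 49.2 F [0.4 0.2 1.6]
 turn units [ 0.01 -0.   -0.01]  shift units after turn [0.011 0.    0.041]  before turn [0.011 0.    0.041]
```

Emit:
{"name": "jog_arm", "arguments": {"increments": [[[0, 0, -0.3, 0, 0, 0, -1], [0, 0, -0.8, 0, 0, 0, -1], [0, 0, -0.8, 0, 0, 0, -1], [0, 0, -0.8, 0, 0, -0.98, -1], [0, 0, -0.3, 0, 0, -1, -1]]]}}

```text
time: 13.78
tool_pos: [0.4123, -0.2956, 0.2043]
tcp_rot: [3.121, -0.32, 0.008]
wrist_force: [0.4, -0.7, -0.9]
width: 0.14
grip_force: 48.9
```

Emit:
{"name": "jog_arm", "arguments": {"increments": [[[0, 0, 0, 0, 0, -1, -1], [0, 0, 0, 0, 0, -1, -1], [0.5, -0.5, 0, 0, 0, 0, -1], [0.9, -0.9, 0, 0, 0, 0, -1], [0.9, -0.95, 0, 0, 0, 0, -1]]]}}

```text
time: 14.2
tool_pos: [0.48, -0.224, 0.2008]
tcp_rot: [3.14, -0.004, 0.002]
wrist_force: [1.9, -1.1, 0.1]
width: 0.141
grip_force: 48.9
```

Emit:
{"name": "jog_arm", "arguments": {"increments": [[[0.9, -1, 0, 0, 0, 0, -1], [0.9, -1, 0, 0, 0, 0, -1], [0.9, -0.9, 0, 0, 0, 0, -1], [0.7, -0.7, 0, 0, 0, 0, -1], [0.37, -0.4, 0, 0, 0, 0, -1]]]}}

```text
time: 14.62
tool_pos: [0.5951, -0.1012, 0.2007]
tcp_rot: [3.141, 0.004, 0.003]
wrist_force: [-0.1, -0.2, -1.1]
width: 0.141
grip_force: 48.9
```

Emit:
{"name": "jog_arm", "arguments": {"increments": [[[0, 0, 0, 0, 0, 0, -1], [0, 0, 0, 0, 0, 0, -1], [0, 0, 0, 0, 0, 0, -1], [0, 0, 0, 0, 0, 0, -1], [0, 0, 0, 0, 0, 0, -1]]]}}

```text
time: 15.03
tool_pos: [0.5919, -0.105, 0.2]
tcp_rot: [3.141, -0.002, -0.0]
wrist_force: [0.4, 0.1, -0.6]
width: 0.138
grip_force: 48.9
```

Run:
```python
from h import *
plan(.5928,-.104,.140,0)
z=read_state()["tool_pos"][2]-.1102
look("half",z,(.6577,-.104),cams=("side","wrist"),tag="4")
```

```text
t 15.03 pos [ 0.5919 -0.105   0.2   ] yaw -0.1 tilt [-0.0002 -0.0009] w 0.138 gf 48.9 F [ 0.4  0.1 -0.6]
 turn units [ 0.01  0.   -0.01]  shift units after turn [ 0.03  -0.033  2.001]  before turn [ 0.03  -0.035  2.001]
half c [ 0.6563 -0.1059] ang -177.9 grip [ 0.5914 -0.1083] 216 95 0.093
half c [ 0.6572 -0.1053] ang -180.0 grip [ 0.5922 -0.1053] 4719 2156 0.093
half c [ 0.6572 -0.1053] ang -179.9 grip [ 0.5922 -0.1054] 4934 2248 0.094
```

Emit:
{"name": "jog_arm", "arguments": {"increments": [[[0.03, -0.05, 0, 0, 0, 0, -1], [0, 0, 0.4, 0, 0, 0, -1], [0, 0, 0.7, 0, 0, 0, -1], [0, 0, 0.5, 0, 0, 0, -1], [0, 0, 0.3, 0, 0, 0, -1]]]}}

```text
time: 15.55
tool_pos: [0.5922, -0.1022, 0.1402]
tcp_rot: [3.142, 0.0, -0.005]
wrist_force: [-0.7, 0.6, -0.6]
width: 0.141
grip_force: 48.9
```

Emit:
{"name": "jog_arm", "arguments": {"increments": [[[0, 0, 0, 0, 0, 0, -1], [0, 0, 0.2, 0, 0, 0, -1], [0, 0, 0.2, 0, 0, 0, -1], [0, 0, 0.2, 0, 0, 0, -1], [0, 0, 0.1, 0, 0, 0, -1]]]}}

```text
time: 15.97
tool_pos: [0.5938, -0.1024, 0.1217]
tcp_rot: [3.141, 0.001, 0.001]
wrist_force: [-0.1, 0.3, -0.5]
width: 0.138
grip_force: 48.9
```

Emit:
{"name": "jog_arm", "arguments": {"increments": [[[0, 0, 0, 0, 0, 0, -1], [0, 0, 0, 0, 0, 0, -1], [0, 0, 0, 0, 0, 0, -1], [0, 0, 0, 0, 0, 0, -1], [0, 0, 0, 0, 0, 0, -1]]]}}

```text
time: 16.38
tool_pos: [0.5941, -0.1025, 0.1226]
tcp_rot: [3.141, 0.001, 0.002]
wrist_force: [0.1, -0.7, 0.2]
width: 0.141
grip_force: 48.9
```

Run:
```python
from h import *
plan(.5928,-.104,.1192,0)
```

```text
t 16.38 pos [ 0.5941 -0.1025  0.1226] yaw 0.0 tilt [ 0.0012 -0.001 ] w 0.141 gf 48.9 F [ 0.1 -0.7  0.2]
 turn units [ 0.01 -0.01  0.  ]  shift units after turn [-0.042  0.05   0.112]  before turn [-0.042  0.05   0.112]
```

Emit:
{"name": "jog_arm", "arguments": {"increments": [[[-0.04, 0.03, 0.06, 0, 0, 0, -1], [0, 0, 0.06, 0, 0, 0, -1], [0, 0, 0, 0, 0, 0, -1], [0, 0, 0, 0, 0, 0, -1], [0, 0, 0, 0, 0, 0, -1]]]}}

```text
time: 16.8
tool_pos: [0.5925, -0.1035, 0.1191]
tcp_rot: [3.141, 0.001, 0.001]
wrist_force: [-2.6, -0.0, 5.9]
width: 0.141
grip_force: 49.9
```

Run:
```python
from h import *
plan(.5928,-.104,.1192,0)
```

```text
t 16.80 pos [ 0.5925 -0.1035  0.1191] yaw 0.0 tilt [ 0.0004 -0.001 ] w 0.141 gf 49.9 F [-2.6 -0.   5.9]
 turn units [ 0.01 -0.    0.  ]  shift units after turn [ 0.008  0.017 -0.002]  before turn [ 0.008  0.017 -0.002]
```

Emit:
{"name": "jog_arm", "arguments": {"increments": [[[0, 0, 0, 0, 0, 0, -0.4], [0, 0, 0, 0, 0, 0, -0.4], [0, 0, 0, 0, 0, 0, -0.4], [0, 0, -0.4, 0, 0, 0, -0.4], [0, 0, -0.8, 0, 0, 0, -0.4]]]}}

```text
time: 17.22
tool_pos: [0.5899, -0.1027, 0.1515]
tcp_rot: [-3.141, -0.0, 0.011]
wrist_force: [0.5, -0.2, -0.5]
width: 0.298
grip_force: 0.0
```

Emit:
{"name": "jog_arm", "arguments": {"increments": [[[0, 0, -1, 0, 0, 0, -0.4], [-0.5, 0, -0.8, 0, 0, 0, -0.4], [-0.9, -0.5, 0, 0, 0, 0, -0.4], [-0.9, -1, 0, 0, 0, 0, -0.4], [-0.9, -1, 0, 0, 0, 0, -0.4]]]}}

```text
time: 17.63
tool_pos: [0.4963, -0.0283, 0.21]
tcp_rot: [3.141, -0.003, 0.005]
wrist_force: [-1.0, 1.1, 0.4]
width: 0.298
grip_force: 0.0
```

Emit:
{"name": "jog_arm", "arguments": {"increments": [[[-0.9, -1, 0, 0, 0, 0, -0.4], [-0.9, -1, 0, 0, 0, 0, -0.4], [-0.6, -1, 0, 0, 0, 0, -0.4], [0, -1, 0, 0, 0, -1, -0.4], [0, 0, 0, 0, 0, -1, -0.4]]]}}

```text
time: 18.05
tool_pos: [0.4233, 0.0954, 0.2093]
tcp_rot: [-3.121, -0.342, -0.003]
wrist_force: [0.3, 0.2, -0.3]
width: 0.298
grip_force: 0.0
```

Emit:
{"name": "jog_arm", "arguments": {"increments": [[[0, 0, 0, 0, 0, -1, -0.4], [0, 0, 0, 0, 0, -1, -0.4], [0, 0, 0, 0, 0, -0.4, -0.4], [0, 0, 0, 0, 0, 0, -0.4], [0, 0, 0, 0, 0, 0, -0.4]]]}}

```text
time: 18.47
tool_pos: [0.4246, 0.0918, 0.2088]
tcp_rot: [3.058, 0.716, 0.002]
wrist_force: [0.2, -0.4, 0.1]
width: 0.3
grip_force: 0.0
```

Run:
```python
from h import *
look("half",.009,(.6577,-.104),tag="5",tol=.003)
look("third",0,cams=("wrist",))
plan(.4232,.098,.114,26.4)
```

```text
half c [ 0.6566 -0.1029] ang 179.9 grip [ 0.5916 -0.1028] 72 62 0.093
half c [ 0.657  -0.1042] ang -179.3 grip [ 0.592  -0.1049] 167 120 0.093
half c [ 0.6568 -0.1038] ang -179.6 grip [ 0.5918 -0.1042] 241 180 0.093
third c [0.4819 0.1274] ang -153.9 grip [0.4235 0.0988] 1230 1101 0.093
third c [0.4819 0.1274] ang -153.9 grip [0.4235 0.0988] 1230 1101 0.093
t 18.62 pos [0.4246 0.0916 0.2085] yaw 26.4 tilt [ 0.0007 -0.0007] w 0.299 gf 0.0 F [-0.8 -0.2  0.6]
 turn units [ 0.01 -0.   -0.01]  shift units after turn [ 0.054 -0.211  3.151]  before turn [ 0.053 -0.214  3.151]
```

Emit:
{"name": "jog_arm", "arguments": {"increments": [[[0.066, -0.224, 0.4, 0, 0, 0.02, -0.4], [0, 0, 0.9, 0, 0, 0, -0.4], [0, 0, 0.9, 0, 0, 0, -0.4], [0, 0, 0.5, 0, 0, 0, -0.4], [0, 0, 0.3, 0, 0, 0, -0.4]]]}}

```text
time: 19.03
tool_pos: [0.4217, 0.0982, 0.116]
tcp_rot: [3.059, 0.713, -0.006]
wrist_force: [0.1, -0.2, 0.8]
width: 0.296
grip_force: 0.0
```

Emit:
{"name": "jog_arm", "arguments": {"increments": [[[0, 0, 0.1, 0, 0, 0, -0.4], [0, 0, 0, 0, 0, 0, -0.4], [0, 0, 0, 0, 0, 0, -0.4], [0, 0, 0, 0, 0, 0, -0.4], [0, 0, 0, 0, 0, 0, -0.4]]]}}

```text
time: 19.45
tool_pos: [0.4243, 0.0987, 0.1165]
tcp_rot: [3.058, 0.714, 0.004]
wrist_force: [-0.3, 0.2, 0.5]
width: 0.296
grip_force: 0.0
```

Run:
```python
from h import *
plan(.4234,.0985,.114,26.2)
```

```text
t 19.45 pos [0.4243 0.0987 0.1165] yaw 26.3 tilt [ 0.0029 -0.0003] w 0.296 gf 0.0 F [-0.3  0.2  0.5]
 turn units [ 0.01 -0.02  0.02]  shift units after turn [-0.03  -0.008  0.083]  before turn [-0.03  -0.009  0.083]
```

Emit:
{"name": "jog_arm", "arguments": {"increments": [[[-0.02, 0, 0.05, 0, 0, 0, -0.4], [0, 0, 0, 0, 0, 0, -0.4], [0, 0, 0, 0, 0, 0, -0.4], [0, 0, 0, 0, 0, 0, -0.4], [0, 0, 0, 0, 0, 0, -0.4]]]}}

```text
time: 19.87
tool_pos: [0.4228, 0.0982, 0.1138]
tcp_rot: [3.058, 0.715, 0.001]
wrist_force: [0.4, 0.1, -1.0]
width: 0.301
grip_force: 0.0
```

Run:
```python
from h import *
plan(.4234,.0985,.114,26.2)
```

```text
t 19.87 pos [0.4228 0.0982 0.1138] yaw 26.3 tilt [ 0.0005 -0.0008] w 0.301 gf 0.0 F [ 0.4  0.1 -1. ]
 turn units [ 0.01 -0.    0.02]  shift units after turn [ 0.023  0.002 -0.005]  before turn [ 0.023  0.002 -0.005]
```

Emit:
{"name": "jog_arm", "arguments": {"increments": [[[0, 0, 0, 0, 0, 0, -1], [0, 0, 0, 0, 0, 0, -1], [0, 0, 0, 0, 0, 0, -1], [0, 0, 0, 0, 0, 0, -1], [0, 0, 0, 0, 0, 0, -1]]]}}

```text
time: 20.28
tool_pos: [0.4227, 0.0982, 0.1138]
tcp_rot: [3.058, 0.715, 0.0]
wrist_force: [-0.7, 0.4, 0.8]
width: 0.142
grip_force: 51.0
```

Run:
```python
from h import *
plan(.4234,.0985,.114,26.2)
```

```text
t 20.28 pos [0.4227 0.0982 0.1138] yaw 26.3 tilt [ 0.0002 -0.0008] w 0.142 gf 51.0 F [-0.7  0.4  0.8]
 turn units [0.01 0.   0.02]  shift units after turn [ 0.025  0.002 -0.006]  before turn [ 0.025  0.002 -0.006]
```

Emit:
{"name": "jog_arm", "arguments": {"increments": [[[0, 0, -0.3, 0, 0, 0, -1], [0, 0, -0.8, 0, 0, 0, -1], [0, 0, -0.8, 0, 0, 0, -1], [0, 0, -0.8, 0, 0, 1, -1], [0, 0, -0.3, 0, 0, 1, -1]]]}}

```text
time: 20.7
tool_pos: [0.4245, 0.0987, 0.2077]
tcp_rot: [3.118, 0.383, 0.009]
wrist_force: [0.5, -0.0, -0.5]
width: 0.14
grip_force: 50.8
```

Emit:
{"name": "jog_arm", "arguments": {"increments": [[[0, 0, 0, 0, 0, 1, -1], [0, 0, 0, 0, 0, 1, -1], [0, 0, 0, 0, 0, 0.38, -1], [0.5, 0.5, 0, 0, 0, 0, -1], [0.7, 0.9, 0, 0, 0, 0, -1]]]}}

```text
time: 21.12
tool_pos: [0.4578, 0.0575, 0.2041]
tcp_rot: [-3.141, -0.005, 0.0]
wrist_force: [-0.7, 0.0, -1.4]
width: 0.139
grip_force: 50.8
```

Emit:
{"name": "jog_arm", "arguments": {"increments": [[[0.8, 1, 0, 0, 0, 0, -1], [0.8, 1, 0, 0, 0, 0, -1], [0.8, 1, 0, 0, 0, 0, -1], [0.8, 1, 0, 0, 0, 0, -1], [0.7, 0.8, 0, 0, 0, 0, -1]]]}}

```text
time: 21.53
tool_pos: [0.5771, -0.09, 0.2045]
tcp_rot: [3.14, -0.001, 0.002]
wrist_force: [0.5, 0.3, -0.7]
width: 0.14
grip_force: 50.8
```

Emit:
{"name": "jog_arm", "arguments": {"increments": [[[0.5, 0.5, 0, 0, 0, 0, -1], [0, 0, 0, 0, 0, 0, -1], [0, 0, 0, 0, 0, 0, -1], [0, 0, 0, 0, 0, 0, -1], [0, 0, 0, 0, 0, 0, -1]]]}}

```text
time: 21.95
tool_pos: [0.5898, -0.1017, 0.2038]
tcp_rot: [3.141, 0.002, -0.001]
wrist_force: [-0.3, 0.2, -1.2]
width: 0.141
grip_force: 50.8
```

Run:
```python
from h import *
plan(.592,-.1038,.126,0)
z=read_state()["tool_pos"][2]-.1138
look("third",z,(.657,-.104),cams=("side","wrist"),tag="6")
```

```text
t 21.95 pos [ 0.5898 -0.1017  0.2038] yaw 0.1 tilt [-0.0008 -0.0003] w 0.141 gf 50.8 F [-0.3  0.2 -1.2]
 turn units [0.   0.01 0.01]  shift units after turn [0.072 0.069 2.592]  before turn [0.074 0.068 2.592]
third c [ 0.6549 -0.1024] ang -177.9 grip [ 0.5899 -0.1048] 163 115 0.092
third c [ 0.6559 -0.1018] ang -179.9 grip [ 0.5909 -0.102 ] 3522 2624 0.093
third c [ 0.6559 -0.1019] ang -179.8 grip [ 0.5909 -0.1021] 3684 2737 0.093
```

Emit:
{"name": "jog_arm", "arguments": {"increments": [[[0.045, 0.057, 0, 0, 0, 0, -1], [0, 0, 0.4, 0, 0, 0, -1], [0, 0, 0.7, 0, 0, 0, -1], [0, 0, 0.5, 0, 0, 0, -1], [0, 0, 0.3, 0, 0, 0, -1]]]}}

```text
time: 22.47
tool_pos: [0.5906, -0.1038, 0.1442]
tcp_rot: [3.142, 0.001, -0.005]
wrist_force: [-0.8, 0.7, -0.5]
width: 0.139
grip_force: 50.8
```

Emit:
{"name": "jog_arm", "arguments": {"increments": [[[0, 0, 0.2, 0, 0, 0, -1], [0, 0, 0.2, 0, 0, 0, -1], [0, 0, 0.15, 0, 0, 0, -1], [0, 0, 0, 0, 0, 0, -1], [0, 0, 0, 0, 0, 0, -1]]]}}

```text
time: 22.88
tool_pos: [0.5924, -0.1044, 0.1307]
tcp_rot: [3.141, 0.001, 0.001]
wrist_force: [-0.4, -1.1, -1.3]
width: 0.14
grip_force: 50.8
```

Emit:
{"name": "jog_arm", "arguments": {"increments": [[[0, 0, 0, 0, 0, 0, -1], [0, 0, 0, 0, 0, 0, -1], [0, 0, 0, 0, 0, 0, -1], [0, 0, 0, 0, 0, 0, -1], [0, 0, 0, 0, 0, 0, -1]]]}}

```text
time: 23.3
tool_pos: [0.5923, -0.1044, 0.1308]
tcp_rot: [3.141, 0.001, 0.001]
wrist_force: [0.2, 1.0, -1.0]
width: 0.14
grip_force: 50.8
```

Run:
```python
from h import *
plan(.5911,-.1034,.1258,0)
```

```text
t 23.30 pos [ 0.5923 -0.1044  0.1308] yaw 0.0 tilt [ 0.0009 -0.0009] w 0.140 gf 50.8 F [ 0.2  1.  -1. ]
 turn units [ 0.01 -0.01  0.  ]  shift units after turn [-0.04  -0.035  0.167]  before turn [-0.04  -0.035  0.167]
```

Emit:
{"name": "jog_arm", "arguments": {"increments": [[[-0.03, -0.03, 0.07, 0, 0, 0, -1], [0, 0, 0.06, 0, 0, 0, -1], [0, 0, 0.03, 0, 0, 0, -1], [0, 0, 0, 0, 0, 0, -1], [0, 0, 0, 0, 0, 0, -1]]]}}

```text
time: 23.72
tool_pos: [0.5912, -0.1034, 0.126]
tcp_rot: [3.141, 0.001, 0.0]
wrist_force: [-3.0, 1.8, 2.7]
width: 0.141
grip_force: 52.3
```

Run:
```python
from h import *
plan(.5911,-.1034,.1258,0)
```

```text
t 23.72 pos [ 0.5912 -0.1034  0.126 ] yaw 0.0 tilt [ 0.     -0.0006] w 0.141 gf 52.3 F [-3.   1.8  2.7]
 turn units [ 0.01 -0.    0.  ]  shift units after turn [-0.002 -0.001  0.005]  before turn [-0.002 -0.001  0.005]
```

Emit:
{"name": "jog_arm", "arguments": {"increments": [[[0, 0, 0, 0, 0, 0, -0.4], [0, 0, 0, 0, 0, 0, -0.4], [0, 0, 0, 0, 0, 0, -0.4], [0, 0, -0.4, 0, 0, 0, -0.4], [0, 0, -0.8, 0, 0, 0, -0.4]]]}}

```text
time: 24.13
tool_pos: [0.5888, -0.103, 0.1589]
tcp_rot: [-3.141, -0.0, 0.011]
wrist_force: [0.0, -0.0, -0.3]
width: 0.3
grip_force: 0.0
```

Emit:
{"name": "jog_arm", "arguments": {"increments": [[[0, 0, -1, 0, 0, 0, -0.4], [-0.4, -0.4, -0.8, 0, 0, 0, -0.4], [-0.5, -0.9, 0, 0, 0, 0, -0.4], [-0.6, -1, 0, 0, 0, 0, -0.4], [-0.6, -1, 0, 0, 0, 0, -0.4]]]}}

```text
time: 24.55
tool_pos: [0.5283, -0.004, 0.2175]
tcp_rot: [3.141, -0.002, 0.005]
wrist_force: [0.4, 0.6, -0.5]
width: 0.304
grip_force: 0.0
```

Emit:
{"name": "jog_arm", "arguments": {"increments": [[[-0.6, -1, 0, 0, 0, 0, -0.4], [-0.6, -1, 0, 0, 0, 0, -0.4], [-0.6, -1, 0, 0, 0, 0, -0.4], [-0.6, -1, 0, 0, 0, 0, -0.4], [-0.6, -1, 0, 0, 0, 0, -0.4]]]}}

```text
time: 24.97
tool_pos: [0.4373, 0.1467, 0.2165]
tcp_rot: [3.141, -0.0, 0.003]
wrist_force: [0.1, 0.6, -0.3]
width: 0.301
grip_force: 0.0
```

Emit:
{"name": "jog_arm", "arguments": {"increments": [[[-0.6, -1, 0, 0, 0, 0, -0.4], [-0.6, -1, 0, 0, 0, 0, -0.4], [-0.6, -1, 0, 0, 0, 0, -0.4], [-0.4, -0.9, 0, 0, 0, 0, -0.4], [0, 0, 0, 0, 0, -0.9, -0.4]]]}}

```text
time: 25.38
tool_pos: [0.3703, 0.2663, 0.2165]
tcp_rot: [-3.136, -0.155, -0.002]
wrist_force: [0.8, -0.4, 0.1]
width: 0.302
grip_force: 0.0
```

Emit:
{"name": "jog_arm", "arguments": {"increments": [[[0, 0, 0, 0, 0, -1, -0.4], [0, 0, 0, 0, 0, -0.98, -0.4], [0, 0, 0, 0, 0, 0, -0.4], [0, 0, 0, 0, 0, 0, -0.4], [0, 0, 0, 0, 0, 0, -0.4]]]}}

```text
time: 25.8
tool_pos: [0.3723, 0.2625, 0.2158]
tcp_rot: [3.106, 0.468, 0.001]
wrist_force: [0.5, -0.3, 0.1]
width: 0.304
grip_force: 0.0
```

Run:
```python
from h import *
look("third",.012,(.657,-.104),tag="7",tol=.0025)
look("quarter",0,cams=("wrist",))
plan(.3702,.2934,.118,17.3)
```

```text
third c [ 0.6561 -0.1031] ang -178.2 grip [ 0.5912 -0.1052] 57 60 0.091
third c [ 0.656  -0.1039] ang -178.1 grip [ 0.5911 -0.106 ] 121 117 0.092
third c [ 0.656  -0.1037] ang -178.1 grip [ 0.5911 -0.1058] 178 178 0.092
quarter c [0.433  0.3132] ang -163.0 grip [0.3708 0.2942] 861 1247 0.092
quarter c [0.433  0.3132] ang -163.0 grip [0.3708 0.2942] 861 1247 0.092
t 25.95 pos [0.3722 0.2623 0.2155] yaw 17.2 tilt [ 0.0005 -0.0007] w 0.299 gf 0.0 F [ 0.5 -0.7 -0.2]
 turn units [ 0.01 -0.   -0.02]  shift units after turn [ 0.243 -1.01   3.248]  before turn [ 0.24  -1.013  3.248]
```

Emit:
{"name": "jog_arm", "arguments": {"increments": [[[0.13, -0.5, 0, 0, 0, 0, -0.4], [0.13, -0.525, 0.4, 0, 0, 0, -0.4], [0, 0, 0.9, 0, 0, 0, -0.4], [0, 0, 0.9, 0, 0, 0, -0.4], [0, 0, 0.5, 0, 0, 0, -0.4]]]}}

```text
time: 26.37
tool_pos: [0.3693, 0.2934, 0.1319]
tcp_rot: [3.104, 0.471, -0.004]
wrist_force: [-0.8, -0.2, -1.1]
width: 0.298
grip_force: 0.0
```

Emit:
{"name": "jog_arm", "arguments": {"increments": [[[0, 0, 0.3, 0, 0, 0, -0.4], [0, 0, 0.17, 0, 0, 0, -0.4], [0, 0, 0, 0, 0, 0, -0.4], [0, 0, 0, 0, 0, 0, -0.4], [0, 0, 0, 0, 0, 0, -0.4]]]}}

```text
time: 26.78
tool_pos: [0.3714, 0.2947, 0.1214]
tcp_rot: [-3.106, -0.472, -0.004]
wrist_force: [0.2, 0.3, 0.9]
width: 0.302
grip_force: 0.0
```

Run:
```python
from h import *
plan(.3706,.294,.118,17.1)
```

```text
t 26.78 pos [0.3714 0.2947 0.1214] yaw 17.3 tilt [0.0023 0.0006] w 0.302 gf 0.0 F [0.2 0.3 0.9]
 turn units [ 0.   -0.02  0.03]  shift units after turn [-0.032  0.013  0.115]  before turn [-0.032  0.013  0.115]
```

Emit:
{"name": "jog_arm", "arguments": {"increments": [[[-0.02, 0, 0.08, 0, 0, 0.02, -0.4], [0, 0, 0, 0, 0, 0, -0.4], [0, 0, 0, 0, 0, 0, -0.4], [0, 0, 0, 0, 0, 0, -0.4], [0, 0, 0, 0, 0, 0, -0.4]]]}}

```text
time: 27.2
tool_pos: [0.3699, 0.294, 0.118]
tcp_rot: [3.106, 0.469, 0.001]
wrist_force: [-0.0, -0.6, 0.3]
width: 0.301
grip_force: 0.0
```

Run:
```python
from h import *
plan(.3706,.294,.118,17.1)
```

```text
t 27.20 pos [0.3699 0.294  0.118 ] yaw 17.2 tilt [ 0.0007 -0.0005] w 0.301 gf 0.0 F [-0.  -0.6  0.3]
 turn units [ 0.01 -0.01  0.01]  shift units after turn [0.021 0.006 0.   ]  before turn [0.021 0.006 0.   ]
```

Emit:
{"name": "jog_arm", "arguments": {"increments": [[[0, 0, 0, 0, 0, 0, -1], [0, 0, 0, 0, 0, 0, -1], [0, 0, 0, 0, 0, 0, -1], [0, 0, 0, 0, 0, 0, -1], [0, 0, 0, 0, 0, 0, -1]]]}}

```text
time: 27.62
tool_pos: [0.3698, 0.2939, 0.1179]
tcp_rot: [3.106, 0.469, 0.0]
wrist_force: [-1.5, -0.7, 1.7]
width: 0.144
grip_force: 51.2
```

Run:
```python
from h import *
plan(.3706,.294,.118,17.1)
```

```text
t 27.62 pos [0.3698 0.2939 0.1179] yaw 17.2 tilt [ 0.0003 -0.0008] w 0.144 gf 51.2 F [-1.5 -0.7  1.7]
 turn units [ 0.01 -0.    0.01]  shift units after turn [ 0.025  0.006 -0.005]  before turn [ 0.025  0.006 -0.005]
```

Emit:
{"name": "jog_arm", "arguments": {"increments": [[[0, 0, -0.3, 0, 0, 0, -1], [0, 0, -0.8, 0, 0, 0, -1], [0, 0, -0.8, 0, 0, 0, -1], [0, 0, -0.8, 0, 0, 0.9, -1], [0, 0, -0.5, 0, 0, 1, -1]]]}}

```text
time: 28.03
tool_pos: [0.3706, 0.2945, 0.2168]
tcp_rot: [-3.137, -0.151, -0.005]
wrist_force: [0.4, 0.6, -0.3]
width: 0.138
grip_force: 51.0
```

Emit:
{"name": "jog_arm", "arguments": {"increments": [[[0, 0, 0, 0, 0, 0.97, -1], [0.3, 0.5, 0, 0, 0, 0, -1], [0.5, 0.9, 0, 0, 0, 0, -1], [0.55, 1, 0, 0, 0, 0, -1], [0.55, 1, 0, 0, 0, 0, -1]]]}}

```text
time: 28.45
tool_pos: [0.4271, 0.1911, 0.2146]
tcp_rot: [3.141, 0.002, 0.002]
wrist_force: [0.1, -0.7, -0.4]
width: 0.141
grip_force: 51.0
```

Emit:
{"name": "jog_arm", "arguments": {"increments": [[[0.55, 1, 0, 0, 0, 0, -1], [0.55, 1, 0, 0, 0, 0, -1], [0.55, 1, 0, 0, 0, 0, -1], [0.55, 1, 0, 0, 0, 0, -1], [0.55, 1, 0, 0, 0, 0, -1]]]}}

```text
time: 28.87
tool_pos: [0.5097, 0.0402, 0.2146]
tcp_rot: [3.141, -0.001, 0.001]
wrist_force: [0.3, 0.4, -1.2]
width: 0.148
grip_force: 51.0
```

Emit:
{"name": "jog_arm", "arguments": {"increments": [[[0.55, 1, 0, 0, 0, 0, -1], [0.55, 1, 0, 0, 0, 0, -1], [0.55, 1, 0, 0, 0, 0, -1], [0.55, 0.9, 0, 0, 0, 0, -1], [0.3, 0.6, 0, 0, 0, 0, -1]]]}}

```text
time: 29.28
tool_pos: [0.5856, -0.096, 0.2148]
tcp_rot: [3.14, -0.003, 0.003]
wrist_force: [1.1, 1.1, -0.0]
width: 0.139
grip_force: 51.0
```

Emit:
{"name": "jog_arm", "arguments": {"increments": [[[0.22, 0.36, 0, 0, 0, 0, -1], [0, 0, 0, 0, 0, 0, -1], [0, 0, 0, 0, 0, 0, -1], [0, 0, 0, 0, 0, 0, -1], [0, 0, 0, 0, 0, 0, -1]]]}}

```text
time: 29.7
tool_pos: [0.5899, -0.1026, 0.214]
tcp_rot: [3.141, 0.001, -0.001]
wrist_force: [-0.9, -0.1, -0.7]
width: 0.14
grip_force: 51.0
```

Run:
```python
from h import *
plan(.591,-.1037,.133,0)
z=read_state()["tool_pos"][2]-.118
look("quarter",z,(.656,-.1037),cams=("side","wrist"),tag="8")
```

```text
t 29.70 pos [ 0.5899 -0.1026  0.214 ] yaw 0.0 tilt [-0.0005 -0.0002] w 0.140 gf 51.0 F [-0.9 -0.1 -0.7]
 turn units [0.   0.01 0.01]  shift units after turn [0.036 0.036 2.701]  before turn [0.038 0.035 2.701]
quarter c [ 0.6552 -0.1033] ang -177.1 grip [ 0.5903 -0.1066] 126 135 0.092
quarter c [ 0.6561 -0.1029] ang -179.9 grip [ 0.5911 -0.103 ] 2455 2971 0.093
quarter c [ 0.6561 -0.1029] ang -179.8 grip [ 0.5911 -0.1031] 2580 3102 0.093
```

Emit:
{"name": "jog_arm", "arguments": {"increments": [[[0.015, 0.02, 0, 0, 0, 0, -1], [0, 0, 0.4, 0, 0, 0, -1], [0, 0, 0.7, 0, 0, 0, -1], [0, 0, 0.5, 0, 0, 0, -1], [0, 0, 0.4, 0, 0, 0, -1]]]}}

```text
time: 30.22
tool_pos: [0.5901, -0.1041, 0.1519]
tcp_rot: [3.141, -0.001, -0.003]
wrist_force: [-0.6, -0.1, -0.9]
width: 0.142
grip_force: 51.0
```

Emit:
{"name": "jog_arm", "arguments": {"increments": [[[0, 0, 0.2, 0, 0, 0, -1], [0, 0, 0.2, 0, 0, 0, -1], [0, 0, 0.15, 0, 0, 0, -1], [0, 0, 0, 0, 0, 0, -1], [0, 0, 0, 0, 0, 0, -1]]]}}

```text
time: 30.63
tool_pos: [0.5914, -0.1047, 0.138]
tcp_rot: [3.141, -0.001, 0.001]
wrist_force: [-0.2, 0.2, -0.4]
width: 0.141
grip_force: 51.0
```

Emit:
{"name": "jog_arm", "arguments": {"increments": [[[0, 0, 0, 0, 0, 0, -1], [0, 0, 0, 0, 0, 0, -1], [0, 0, 0, 0, 0, 0, -1], [0, 0, 0, 0, 0, 0, -1], [0, 0, 0, 0, 0, 0, -1]]]}}

```text
time: 31.05
tool_pos: [0.5913, -0.1047, 0.138]
tcp_rot: [3.141, -0.001, 0.001]
wrist_force: [-0.1, -0.3, -0.6]
width: 0.138
grip_force: 51.0
```

Run:
```python
from h import *
plan(.5903,-.1033,.1328,0)
```

```text
t 31.05 pos [ 0.5913 -0.1047  0.138 ] yaw -0.0 tilt [ 0.0009 -0.0009] w 0.138 gf 51.0 F [-0.1 -0.3 -0.6]
 turn units [ 0.01 -0.01 -0.01]  shift units after turn [-0.033 -0.046  0.173]  before turn [-0.033 -0.046  0.173]
```

Emit:
{"name": "jog_arm", "arguments": {"increments": [[[-0.025, -0.035, 0.07, 0, 0, 0, -1], [0, 0, 0.06, 0, 0, 0, -1], [0, 0, 0.03, 0, 0, 0, -1], [0, 0, 0, 0, 0, 0, -1], [0, 0, 0, 0, 0, 0, -1]]]}}

```text
time: 31.47
tool_pos: [0.5902, -0.1035, 0.1331]
tcp_rot: [3.141, -0.001, -0.0]
wrist_force: [-1.6, 0.2, 3.0]
width: 0.136
grip_force: 52.3
```

Run:
```python
from h import *
plan(.5903,-.1033,.1328,0)
```

```text
t 31.47 pos [ 0.5902 -0.1035  0.1331] yaw -0.0 tilt [-0.0002 -0.0006] w 0.136 gf 52.3 F [-1.6  0.2  3. ]
 turn units [ 0.01  0.   -0.01]  shift units after turn [ 0.003 -0.007  0.008]  before turn [ 0.003 -0.007  0.008]
```

Emit:
{"name": "jog_arm", "arguments": {"increments": [[[0, 0, 0, 0, 0, 0, -0.4], [0, 0, 0, 0, 0, 0, -0.4], [0, 0, 0, 0, 0, 0, -0.4], [0, 0, -0.4, 0, 0, 0, -0.4], [0, 0, -0.8, 0, 0, 0, -0.4]]]}}

```text
time: 31.88
tool_pos: [0.588, -0.103, 0.1661]
tcp_rot: [-3.141, 0.001, 0.01]
wrist_force: [0.1, 0.1, -0.5]
width: 0.301
grip_force: 0.0
```

Emit:
{"name": "jog_arm", "arguments": {"increments": [[[0, 0, -1, 0, 0, 0, -0.4], [-0.4, -0.4, -0.8, 0, 0, 0, -0.4], [-0.5, -0.9, 0, 0, 0, 0, -0.4], [-0.6, -1, 0, 0, 0, 0, -0.4], [-0.6, -1, 0, 0, 0, 0, -0.4]]]}}

```text
time: 32.3
tool_pos: [0.5276, -0.004, 0.2248]
tcp_rot: [3.141, -0.004, 0.005]
wrist_force: [0.8, 0.7, -0.1]
width: 0.301
grip_force: 0.0
```

Emit:
{"name": "jog_arm", "arguments": {"increments": [[[-0.6, -1, 0, 0, 0, 0, -0.4], [-0.6, -1, 0, 0, 0, 0, -0.4], [0, 0, 0, 0, 0, 0, -0.4], [0, 0, 0, 0, 0, 0, -0.4], [0, 0, 0, 0, 0, 0, -0.4]]]}}

```text
time: 32.72
tool_pos: [0.4921, 0.0555, 0.2237]
tcp_rot: [3.14, 0.0, 0.004]
wrist_force: [-1.1, 0.1, 0.7]
width: 0.301
grip_force: 0.0
```

Run:
```python
from h import *
look("quarter",.015,(.656,-.1037),tag="9",tol=.0025)
look("third",.012,(.656,-.1037),tol=.0025)
look("half",.009,(.656,-.1037),tol=.0025)
look("full",.006,(.657,-.1037),tol=.0025)
a=cv2.imread("pics/top9.png")[90:170,300:420]; b=cv2.imread("pics/side9.png")[170:280,310:460]
f=lambda i:cv2.resize(i,(400,300),interpolation=cv2.INTER_CUBIC)
cv2.imwrite("pics/final.png",np.hstack([f(a),f(b)]))
```

```text
quarter c [ 0.655  -0.1038] ang 179.4 grip [ 0.59   -0.1031] 40 81 0.092
quarter c [ 0.6557 -0.104 ] ang -180.0 grip [ 0.5907 -0.1041] 87 153 0.092
quarter c [ 0.6555 -0.104 ] ang 179.8 grip [ 0.5905 -0.1037] 127 234 0.092
third c [ 0.6566 -0.1033] ang 178.6 grip [ 0.5916 -0.1017] 44 16 0.094
third c [ 0.6565 -0.1025] ang -173.9 grip [ 0.5919 -0.1094] 71 63 0.093
third c [ 0.6566 -0.1031] ang -176.2 grip [ 0.5917 -0.1074] 111 81 0.094
nofit zero-size array to reduction operation maximum which has no identity
half c [ 0.6569 -0.104 ] ang -174.8 grip [ 0.5922 -0.1099] 89 44 0.092
half c [ 0.6569 -0.1035] ang -174.9 grip [ 0.5921 -0.1093] 152 47 0.093
full c [ 0.6577 -0.1036] ang 178.8 grip [ 0.5927 -0.1022] 86 2 0.089
full c [ 0.6579 -0.104 ] ang -175.4 grip [ 0.5931 -0.1092] 121 32 0.091
full c [ 0.6578 -0.1038] ang -175.4 grip [ 0.593  -0.1091] 207 33 0.091h.py:27: RuntimeWarning: Mean of empty slice.
  h=h[abs(h@[-a[1],a[0]])<.012]; a=h.mean(0);a/=np.hypot(*a)
  ret = um.true_divide(
```

View pics/final.png

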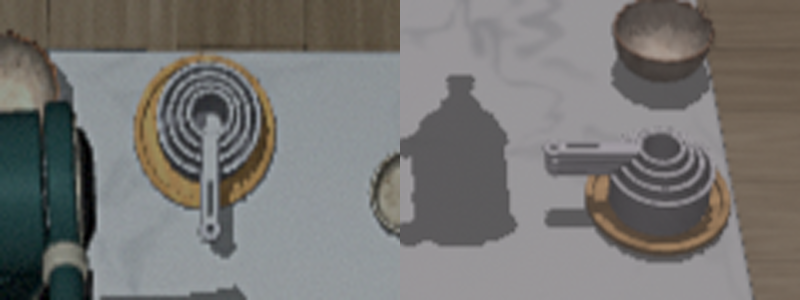

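The crop shows the four cups nested concentrically in the tray. In the top view (left half) their centre is at about (210,110) with a single handle visible, ending at about (209,230). In the side view the handles are stacked at about (590,155), and the fits agree on cup centres within about 2 mm.

```bash
python3 -c "
from h import *
print(bot.finish_job())"
```

```text
the job is handed in; nothing more can be done
None
```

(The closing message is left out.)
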